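# Free the stuck block of the dry block heater

## Robot

A 6-joint arm with a two-finger parallel gripper is mounted at the origin on the work surface. World frame = base frame: x ahead of the robot, y to its left, z up, the work surface at z = 0. Lengths are in m, angles in rad, forces in N, time in s.
With the tool pointing down it reaches from about 0.35 to 0.85 m from the base axis. Payload 8.1 kg.
Tool frame: the origin (TCP) lies on the front face of the gripper's body, between the roots of the fingers; the fingertips stand robot.tcp_to_tips ahead of it and the grasp point (between the pads) lies 54 mm ahead of it (robot.tcp_to_tips is the distance from the TCP to the fingertips, in m); y points along the fingers, x is the direction in which the jaws open and shut, and the axes are right-handed (so a half turn about y gives the same grasp; the last joint's range is limited). The gripper opens to 85 mm and grips with 20 to 120 N. Pads are 22 mm wide; open, the fingers measure 114 mm over their backs; the gripper's body (76 mm by 85 mm) begins 54 mm behind the grasp point. The pads swing forward as they close: fully open they stand 13 mm farther back than shut.
Start: joints at [-1.233, 0.13, 1.488, -0, 1.523, -0.085], TCP at [0.246, -0.547, 0.304] pointing down, gripper open.
Joint ranges: [-2.96, 2.96], [-0.89, 2.26], [0.02, 2.5], [-1.34, 4.48], [0, 2.73], [-2.66, 2.66]. Speed limits (rad/s): [2.39, 2.39, 2.79, 3.14, 3.14, 3.14].

## Interface

Orientations are given as [roll, pitch, yaw] about the fixed x, y, z axes, in that order (R = Rz(yaw) Ry(pitch) Rx(roll)).
In Python, from cell import robot gives the robot as it stands.
- The arm moves only by the shell command python3 -m handwheel 'ROWS'. ROWS is JSON, a list of rows, each a list of 3 entries, a list of its own where there are three numbers: the shift along the tool's x, y, z in cm, then the turn about the tool's y in rad, then the closure in counts, from 0 (fully open) to 255 (shut). A call has 1 to 5 rows; each row shifts and turns the pose as measured when the row begins, along the tool's axes as they then stand; what a row does not reach is not made up. A row lasts 1/12 s, in which the tool goes at most 41.7 mm and 7.16 degrees, less where a joint would pass 70% of its speed; a pose out of reach is approached as far as the arm can. A call is refused whole if a number of a shift passes 4.17 or a number of a turn 0.125, either way. A call with a gripper value outside its range is refused whole. The fingers move at their own pace and stop on an object; the grip force is fixed at half the most. Time passes only in rows, so rows that do not move let the fingers close. It gives the time, the measured TCP pose, the force and the opening at its end, in the units of the state.
- robot.get_obs(): the state, without advancing time (a new reading comes with each control period).
- robot.grab_frame(name): name is "scene" or "top"; returns a dict with "image" (420x560x3 uint8, red, green, blue), "K" (3x3 intrinsics, pixels), "k1" (the pictures are not rectified: a ray, as slopes to the right and down, at radius r is drawn at 1 + k1 r^2 times it, then the intrinsics apply), "rvec" (rotation vector, rad) and "tvec" (3), from world to camera coordinates, as OpenCV has them. Camera axes: x right, y down, z forward; pixel columns grow to the right and rows downward; lengths in m; the calibration is good to about 2 mm. A picture is of the moment at which its call begins. There is no depth.
- robot.sign_off(): hands the job in, once; it reports no verdict.
The state is a dict: "time": time; "joints": joint angles; "qvel": joint speeds; "effort": joint torques, N m; "tool_pos": TCP position; "tool_rot": TCP orientation; "force": force on the tool from outside, world axes, zero at the start; "moment": the same for the moment, N m; "finger_gap": finger opening in m.
Only numpy, scipy, OpenCV 4.12 (cv2) and the standard library are available. Lean on these libraries where they do the work, as an engineer would, in place of code of your own. Each camera call takes 0.05 s, during which the arm holds its last target.

## Task

Swing the heater's clear hood up by its bar and let it down gently onto its open stop. The aluminium block inside is stuck in its well: take it by the bar on top and rock it from side to side, towards one spring strip and then the other, about five degrees each way and at least twice each way while easing it up, until it comes free. Finish while still holding the block, level and still, over the well with its underside just clear of the deck (a finger's breadth or two), the hood left open and nothing else disturbed.

Things in the scene. Friction and masses are not known exactly. Their poses are not given: they have to be found in the camera images.
- heater: Dry block heater with its hood and strips: white bench instrument, about 285 deep x 210 wide x 100 mm high, fixed to the bench. Origin on the bench below the well's centre. -x is its front (sloping console), +x its rear (hood hinge), y runs side to side, z up.
- well (a point): Centre of the well's mouth, level with the flat deck 100 mm above the bench; axes as the heater's. The well is 64 (x) x 92 (y) x 45 mm deep.
- spring_l (a joint): Spring strip in the well's +y side (m): 0 = touching the upright block, + inwards to 2 mm, - outwards to 6 mm. It presses the block's side with about 23 N along a line parallel to x, 26 mm above the well floor. Friction about 0.6: pulled straight up, both strips hold at once, about 28 N; rocking slides one side at a time and needs half that. Free when both lower edges are above these lines.
- spring_r (a joint): The same strip in the well's -y side, pressing the other way.
- lid (a joint): Angle of the hood about its hinge (rad): 0 = shut (as at the start), grows as it opens, 1.75 (100 degrees) = on the open stop, where it stays by its own weight. Past about 1.2 it falls open by itself, so it must be held on the way.
- lid_hinge (a point): Centre of the hood's hinge line, which runs along the heater's y, 80 mm behind the well's centre and 2 mm above the deck. The point turns with the hood: a clear box 150 deep x 130 wide x 64 mm high, open below, about 0.3 kg, with a thin grey rim.
- lid_bar (a point): Centre of the hood's round steel bar: 12 mm thick, 102 mm long, parallel to the hinge, 38 mm in front of the hood's front wall on two posts 90 mm apart. Shut, it is 108 mm in front of the well's centre and 38 mm above the deck; it is 188 mm from the hinge along the hood's floor and 36 mm above that. Turns with the hood.
- block_bar (a point): Centre of the flat steel bar on the stuck block: 64 long (x) x 12 thick (y) x 20 mm high, on two 8 mm posts 52 mm apart; 36 mm above the block's top, 81 mm above its underside. Axes are the block's, along the heater's at the start. Grip firmly: under load the block tips 1 to 2 degrees less than the gripper.
- block: Stuck aluminium block, 60 (x) x 72 (y) x 45 mm high, about 0.5 kg, top with rows of small round holes and the bar. Origin at the centre of its underside. At the start it stands on the well floor, top level with the deck; 2 mm clearance to the well at each x side, 10 mm at each y side, filled by the spring strips.
- bottle: White plastic jar 84 mm across, 165 mm high, standing on the bench. Origin under its centre. Leave alone.
- rack: White tube rack 75 x 185 mm with orange-capped tubes, 119 mm high overall. Origin under its centre. Leave alone.
- vial: Small amber jar 48 mm across, 75 mm high. Origin under its centre. Leave alone.

How it is judged:
On the way, in this order (a step that is already met when the one before it is completed fails the run):
1. the hood is open on its stop (1.68 rad or more) (value of joint lid above 1.68 rad), for 0.3 s.
2. the block is rocked towards its +y side (2.3 degrees or more) while still held by the strips (lifted less than 22 mm) (angle between block's own y axis and vertical above 1.611 rad and z of block_bar in the frame of well below 0.058 m).
3. then rocked towards its -y side (2.3 degrees or more), still down in its well (lifted less than 34 mm) (angle between block's own y axis and vertical below 1.531 rad and z of block_bar in the frame of well below 0.07 m).
4. then towards its +y side again, still down in its well (angle between block's own y axis and vertical above 1.611 rad and z of block_bar in the frame of well below 0.07 m).
At the end, for the whole second after the job is handed in: The gripper holds the block still and level within 8 degrees, its underside 5 to 50 mm above the deck, its centre within 30 mm of the well's centre, touching no part of the heater; the hood is on its open stop (1.68 rad or more) (value of joint lid above 1.68 rad and z of block in the frame of well between 0.005 and 0.05 m and horizontal distance between block and well below 0.03 m and angle between block's own z axis and vertical below 0.14 rad and linear speed of block below 0.02 m/s and contact force between the fingers and block above 1 N and contact force between block and heater below 0.1 N); the arm keeps its last pose, push and grip.
It fails at once if the hood is slammed onto its stop (faster than 1.5 rad/s over the last 0.25 rad) (value of joint lid above 1.5 rad and velocity of joint lid above 1.5 rad/s).
It fails at once if the jar is disturbed (moved 30 mm) (distance of bottle from where it was at the start of the episode above 0.03 m).
It fails at once if the tube rack is disturbed (moved 30 mm) (distance of rack from where it was at the start of the episode above 0.03 m).
It fails at once if the small jar is disturbed (moved 30 mm) (distance of vial from where it was at the start of the episode above 0.03 m).
It also fails if it takes over 67 s, if anything falls off the work surface, if the arm or the gripper's body presses on something with over 40 N, if the wrist force passes 120 N, or if a joint passes its speed limit or range.

## Working session

There is one attempt and no reset: what is moved stays moved. The work goes in short steps, Python scripts to look and compute and a shell command to move; the robot and the scene stay as the last step left them, time stands still between calls to the robot, and variables do not carry over. Pictures are saved under pics/ and viewed, and the job is handed in when it is done.

```bash
ls; mkdir -p pics; python3 - <<'E'
from cell import robot
import cv2
o=robot.get_obs();print(o, robot.tcp_to_tips)
for n in("scene","top"):
    f=robot.grab_frame(n);cv2.imwrite(f"pics/{n}0.png",f["image"][:,:,::-1]);print(n,f["K"],f["k1"],f["rvec"],f["tvec"])
E
```

```text
pics
{'time': 0.0, 'joints': array([-1.23340163e+00,  1.31139893e-01,  1.48928970e+00,  2.02518158e-05,
        1.52302948e+00, -8.54140781e-02]), 'qvel': array([-0.00116262, -0.0007765 ,  0.0032894 , -0.00061055, -0.00021612,
        0.000223  ]), 'effort': array([-3.02153899e-05, -5.69407117e+01, -5.00548875e+01, -2.35037869e-04,
        1.49517646e-02,  2.41854877e-05]), 'tool_pos': array([ 0.24607021, -0.54675119,  0.30285131]), 'tool_rot': array([-1.57061695,  0.00185789, -1.14798837]), 'force': array([ 0.48430433, -0.48176843,  0.34284743]), 'moment': array([-0.02616847,  0.04091479, -0.06616934]), 'finger_gap': 0.08532453692698189} 0.0726
scene [[459.94801572   0.         286.12296783]
 [  0.         459.94801572 207.6570885 ]
 [  0.           0.           1.        ]] 0.003349389963579305 [ 2.10987013  1.1924096  -0.47944452] [-0.29701106 -0.28591242  1.69386921]
top [[469.41076052   0.         285.92771874]
 [  0.         469.41076052 216.14618512]
 [  0.           0.           1.        ]] -0.04811298290532639 [ 2.17716176 -2.14088461  0.10775291] [-0.01051286  0.58082066  1.41062091]
```

View pics/scene0.png

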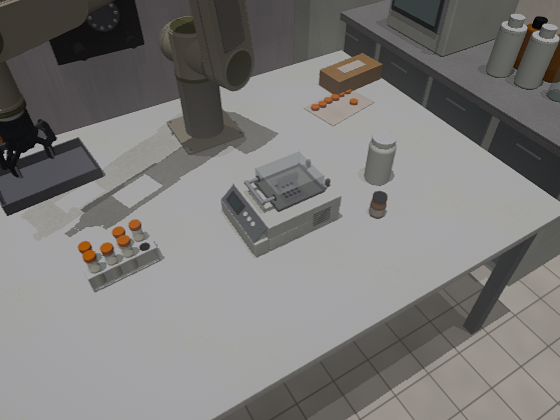

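View pics/top0.png

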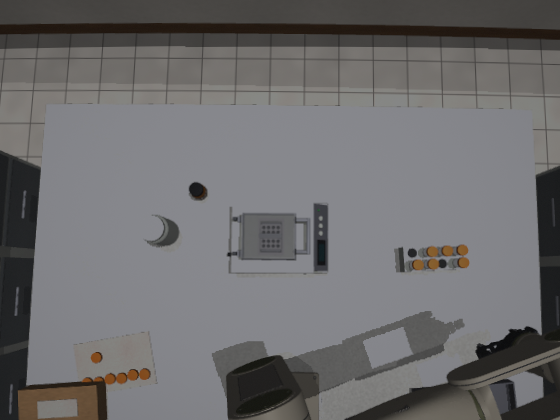

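```bash
python3 - <<'E'
import cv2
a=cv2.imread("pics/top0.png")[195:285,220:340];cv2.imwrite("pics/top0c.png",cv2.resize(a,None,fx=6.5,fy=6.5,interpolation=cv2.INTER_CUBIC))
a=cv2.imread("pics/scene0.png")[145:255,210:350];cv2.imwrite("pics/scene0c.png",cv2.resize(a,None,fx=5.4,fy=5.4,interpolation=cv2.INTER_CUBIC))
E
```

```text
(no output)
```

View pics/top0c.png

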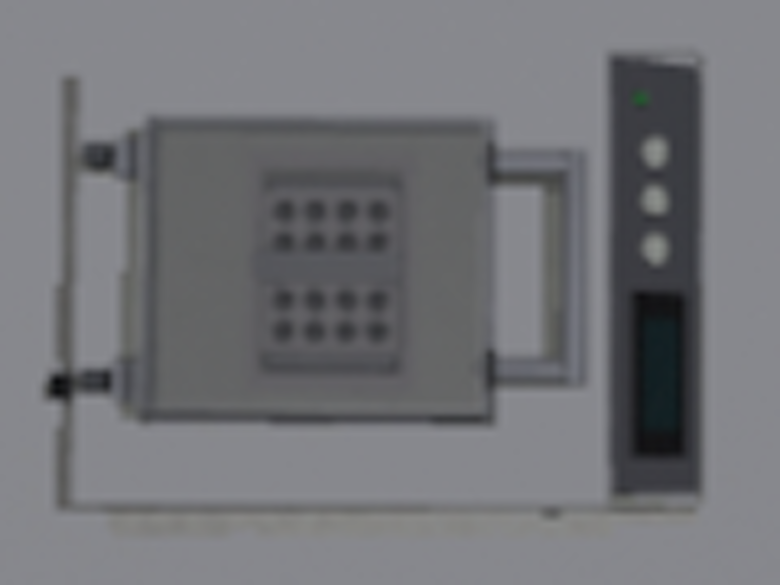

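View pics/scene0c.png

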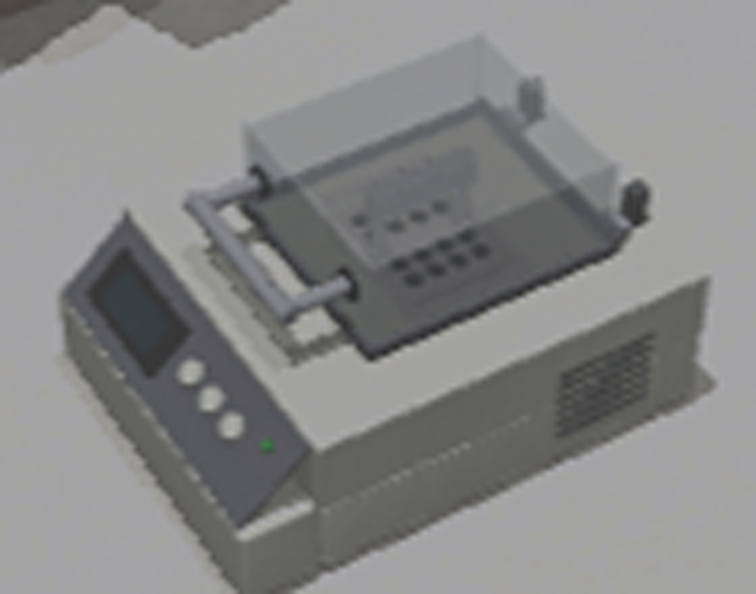

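```bash
cat > h.py <<'E'
import numpy as np,cv2
from scipy.spatial.transform import Rotation as R
from scipy.optimize import least_squares
CAM={"scene":(459.948,286.12297,207.65709,0.00334939,[2.10987013,1.1924096,-0.47944452],[-0.29701106,-0.28591242,1.69386921]),
"top":(469.41076,285.92772,216.146185,-0.048113,[2.17716176,-2.14088461,0.10775291],[-0.01051286,0.58082066,1.41062091])}
def proj(n,P):
    f,cx,cy,k,r,t=CAM[n]
    return cv2.projectPoints(np.array(P,float).reshape(-1,3),np.array(r),np.array(t),np.array([[f,0,cx],[0,f,cy],[0,0,1]]),np.array([k,0,0,0,0.]))[0].reshape(-1,2)
def ray(n,uv,z):
    f,cx,cy,k,r,t=CAM[n]
    p=cv2.undistortPoints(np.array(uv,float).reshape(-1,1,2),np.array([[f,0,cx],[0,f,cy],[0,0,1]]),np.array([k,0,0,0,0.])).reshape(-1,2)
    M=R.from_rotvec(r).as_matrix();C=-M.T@np.array(t)
    d=np.c_[p,np.ones(len(p))]@M
    return C+d*((z-C[2])/d[:,2])[:,None]
E
python3 - <<'E'
from h import *
tc=lambda l:(np.array(l)+.5)/6.5-.5+[220,195]
sc=lambda l:(np.array(l)+.5)/5.4-.5+[210,145]
print(ray("top",tc([[583,150],[583,383]]),.138))
print(ray("top",tc([[331,271]]),.1))
print(ray("scene",sc([[190,205],[287,310]]),.138), ray("scene",sc([[240,200],[372,358]]),.1))
print(ray("top",[[199,190],[160,230]],.0), ray("top",[[410,260],[455,258]],0.))
E
```

```text
[[ 0.56591056 -0.06850778  0.138     ]
 [ 0.46418151 -0.06973486  0.138     ]]
[[0.51361464 0.04237991 0.1       ]]
[[ 0.46512986 -0.07065449  0.138     ]
 [ 0.55852549 -0.06497287  0.138     ]] [[ 0.43765921 -0.02824973  0.1       ]
 [ 0.57728885 -0.02715311  0.1       ]]
[[0.663512   0.27699121 0.        ]
 [0.53412079 0.39578798 0.        ]] [[ 0.4533952  -0.38904436  0.        ]
 [ 0.46164321 -0.53029912  0.        ]]
```

```bash
cat >> h.py <<'E'
def hw(p,P):
    c,s=np.cos(p[2]),np.sin(p[2]);P=np.array(P,float).reshape(-1,3)
    return np.c_[p[0]+c*P[:,0]-s*P[:,1],p[1]+s*P[:,0]+c*P[:,1],P[:,2]]
E
python3 - <<'E'
from h import *
tc=lambda l:(np.array(l)+.5)/6.5-.5+[220,195]
sc=lambda l:(np.array(l)+.5)/5.4-.5+[210,145]
T=[[[583,150],(-.114,-.051,.138)],[[583,383],(-.114,.051,.138)],[[331,271],(0,0,.1)],[[494,118],(-.07,-.065,.164)],[[494,420],(-.07,.065,.164)],[[148,120],(.08,-.065,.164)],[[145,420],(.08,.065,.164)]]
S=[[[187,203],(-.112,.051,.138)],[[287,317],(-.112,-.051,.136)],[[240,202],(-.07,.065,.1)],[[374,358],(-.07,-.065,.1)],[[248,124],(-.07,.065,.164)],[[380,268],(-.07,-.065,.164)],[[482,36],(.08,.065,.164)],[[616,165],(.08,-.065,.164)]]
def res(p,full=False):
    r=np.r_[proj("top",hw(p,[b for a,b in T]))-tc([a for a,b in T]),proj("scene",hw(p,[b for a,b in S]))-sc([a for a,b in S])]
    return r if full else r.ravel()
s=least_squares(res,[.514,.043,1.57],loss='soft_l1',f_scale=.5);print(s.x);print(res(s.x,1).round(2))
p=s.x
import cv2
for n,o,k,nm in(("top",(220,195),6.5,"top0"),("scene",(210,145),5.4,"scene0")):
    a=cv2.imread(f"pics/{nm}c.png")
    def seg(L):
        q=((proj(n,hw(p,L))-o+.5)*k-.5).astype(int); cv2.polylines(a,[q.reshape(-1,1,2)],True,(0,0,255),1)
    for z in(.1,.164): seg([(-.07,-.065,z),(.08,-.065,z),(.08,.065,z),(-.07,.065,z)])
    seg([(-.108,-.051,.138),(-.108,.051,.138)]);seg([(-.03,-.036,.1),(.03,-.036,.1),(.03,.036,.1),(-.03,.036,.1)]);seg([(-.032,0,.136),(.032,0,.136)])
    cv2.imwrite(f"pics/{nm}f.png",a)
E
```

```text
[0.51145451 0.04169061 1.5942397 ]
[[ 0.9   0.29]
 [ 1.32  0.39]
 [ 0.22  0.74]
 [-0.84 -0.65]
 [-0.46 -0.41]
 [-1.23 -0.57]
 [-0.97 -0.08]
 [-0.04  0.05]
 [-0.13  1.27]
 [ 1.23  1.89]
 [-0.1   0.13]
 [-1.24 -0.33]
 [-1.38  0.11]
 [-0.31 -1.79]
 [ 0.74 -0.84]]
```

```bash
python3 -c "
import cv2,numpy as np
a=cv2.imread('pics/top0f.png');b=cv2.imread('pics/scene0f.png');
h=max(a.shape[0],b.shape[0]);f=lambda x:cv2.copyMakeBorder(x,0,h-x.shape[0],0,0,0)
cv2.imwrite('pics/f.png',cv2.resize(np.hstack([f(a),f(b)]),(800,310),interpolation=cv2.INTER_AREA))"
```

```text
(no output)
```

View pics/top0f.png

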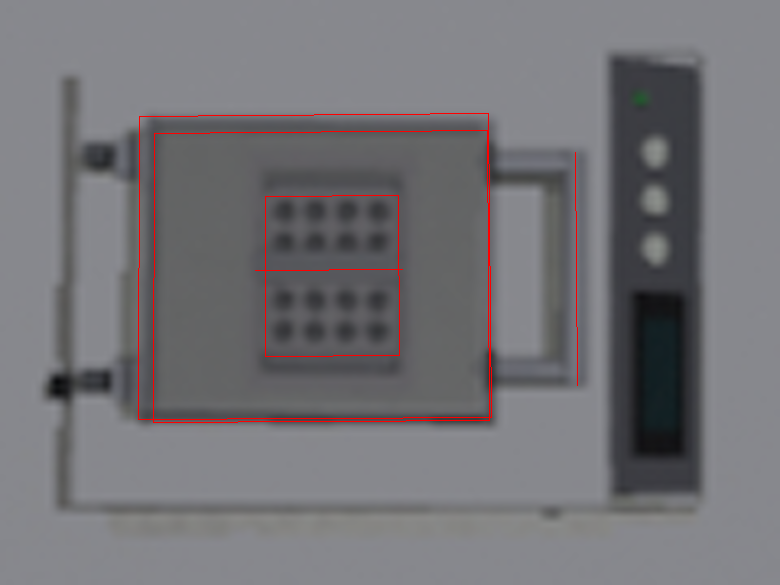

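View pics/scene0f.png

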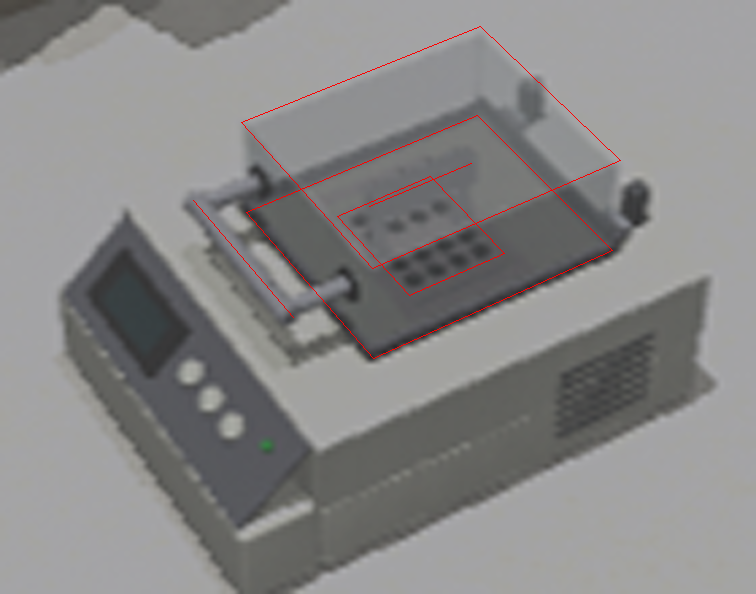

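```bash
python3 -m handwheel '[[[0,0,0],0.12,0],[[0,0,0],0.12,0],[[0,0,0],0.12,0],[[0,0,0],0.05,0],[[0,0,0],0,0]]'; python3 -m handwheel '[[[0,0,0],0,0]]'
```

```text
time: 0.52
tool_pos: [0.2456, -0.5456, 0.2997]
tool_rot: [-1.573, 0.007, -1.576]
force: [1.5, 0.1, 0.1]
finger_gap: 0.0853
time: 0.6
tool_pos: [0.2456, -0.5454, 0.2992]
tool_rot: [-1.574, 0.008, -1.575]
force: [0.1, 0.7, 0.2]
finger_gap: 0.0855
```

```bash
python3 -m handwheel '[[[-3.5,-0.05,1.95],0,0],[[-3.5,-0.05,1.95],0,0],[[-3.5,-0.05,1.95],0,0],[[-3.5,-0.05,1.95],0,0],[[-3.5,-0.05,1.95],0,0]]'; python3 -m handwheel '[[[-3.5,-0.05,1.95],0,0],[[-3.5,-0.05,1.95],0,0],[[-3.5,-0.05,1.95],0,0],[[-3.5,-0.05,1.95],0,0],[[-3.5,-0.05,1.95],0,0]]'
```

```text
time: 1.02
tool_pos: [0.3411, -0.37, 0.299]
tool_rot: [-1.577, 0.01, -1.574]
force: [0.6, 0.0, 0.9]
finger_gap: 0.0856
time: 1.43
tool_pos: [0.4401, -0.1864, 0.3026]
tool_rot: [-1.576, 0.01, -1.563]
force: [0.8, -0.2, 0.5]
finger_gap: 0.0851
```

```bash
python3 -m handwheel '[[[-3.5,0,2.1],0,150],[[-3.5,0,2.1],0,150],[[-3.5,0,2.1],0,150],[[-1.4,0,0.6],-0.005,150]]'; python3 - <<'E'
from cell import robot
import cv2
for n in("scene","top"):
    f=robot.grab_frame(n);cv2.imwrite(f"pics/{n}1.png",f["image"][:,:,::-1])
print(robot.get_obs()["tool_pos"],robot.get_obs()["tool_rot"])
a=cv2.imread("pics/top1.png")[180:300,200:350];cv2.imwrite("pics/top1c.png",cv2.resize(a,None,fx=5,fy=5,interpolation=cv2.INTER_CUBIC))
a=cv2.imread("pics/scene1.png")[105:255,210:350];cv2.imwrite("pics/scene1c.png",cv2.resize(a,None,fx=4,fy=4,interpolation=cv2.INTER_CUBIC))
E
```

```text
time: 1.77
tool_pos: [0.5092, -0.0593, 0.304]
tool_rot: [-1.573, 0.011, -1.546]
force: [0.8, -0.1, -0.4]
finger_gap: 0.0387
[ 0.50843546 -0.06042406  0.30380158] [-1.57450931  0.01012717 -1.54401274]
```

View pics/top1c.png

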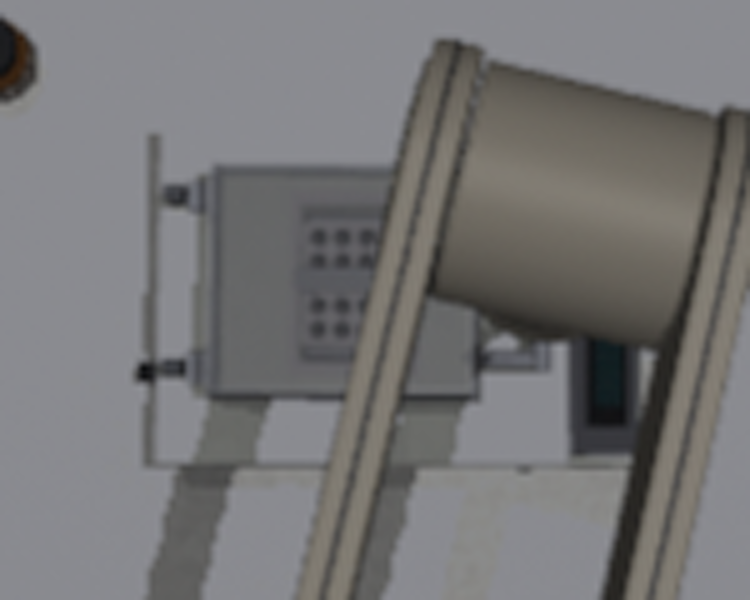

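View pics/scene1c.png

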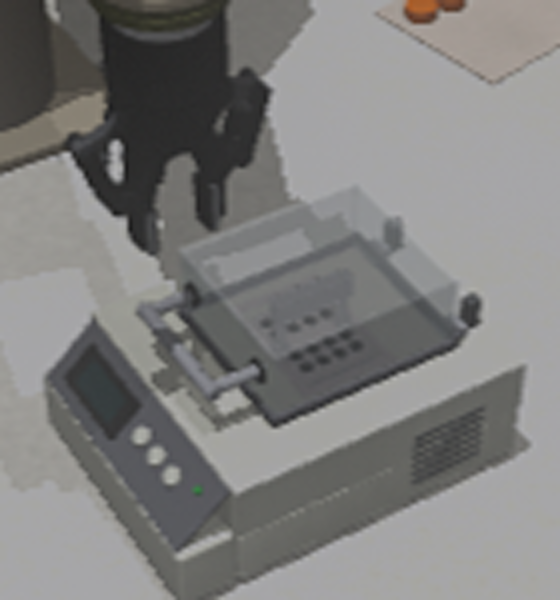

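```bash
python3 -m handwheel '[[[0.3,2.5,0.2],0.012,155],[[0.3,2.5,0.2],0,155],[[0,2.5,0],0,155]]'
```

```text
time: 2.12
tool_pos: [0.516, -0.0668, 0.234]
tool_rot: [-1.562, 0.006, -1.548]
force: [0.7, -0.0, -0.9]
finger_gap: 0.0335
```

```bash
python3 -m handwheel '[[[0,2.5,-0.2],0.008,155],[[0,1.2,0],0,155]]'; python3 - <<'E'
from cell import robot
import cv2
f=robot.grab_frame("scene");cv2.imwrite("pics/s2.png",f["image"][:,:,::-1])
print(robot.get_obs()["tool_pos"],robot.get_obs()["tool_rot"],robot.get_obs()["force"])
a=cv2.imread("pics/s2.png")[105:255,210:350];cv2.imwrite("pics/s2c.png",cv2.resize(a,None,fx=4,fy=4,interpolation=cv2.INTER_CUBIC))
E
```

```text
time: 2.28
tool_pos: [0.5125, -0.0684, 0.1933]
tool_rot: [-1.565, 0.006, -1.554]
force: [-11.4, 1.4, 78.4]
finger_gap: 0.0333
[ 0.51321986 -0.06852812  0.19445386] [-1.56333911  0.00561894 -1.55339402] [-1.81486047 -2.19079435  1.70581215]
```

View pics/s2c.png

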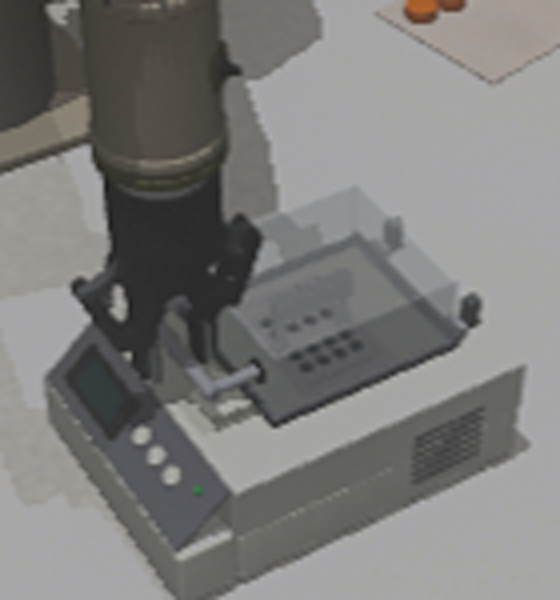

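```bash
python3 -m handwheel '[[[0,-0.2,0],0,200],[[0,-0.1,0],0,255],[[0,-0.05,0],0,255]]'
```

```text
time: 2.58
tool_pos: [0.5122, -0.0673, 0.1968]
tool_rot: [-1.564, 0.014, -1.551]
force: [3.9, -1.3, -2.2]
finger_gap: 0.0096
```

```bash
python3 -m handwheel '[[[0,-0.05,0],0,255]]'; python3 - <<'E'
from cell import robot
import cv2
f=robot.grab_frame("scene");cv2.imwrite("pics/s3.png",f["image"][:,:,::-1])
o=robot.get_obs();print(o["tool_pos"],o["tool_rot"],o["force"],o["finger_gap"])
a=cv2.imread("pics/s3.png")[165:255,210:310];cv2.imwrite("pics/s3c.png",cv2.resize(a,None,fx=6,fy=6,interpolation=cv2.INTER_CUBIC))
E
```

```text
time: 2.67
tool_pos: [0.5122, -0.0674, 0.1972]
tool_rot: [-1.563, 0.015, -1.55]
force: [3.0, 2.4, -3.9]
finger_gap: 0.0096
[ 0.51216547 -0.06739366  0.19724254] [-1.56321638  0.01526773 -1.55033115] [ 4.52814557  4.25435375 -3.39383659] 0.009345505235665642
```

View pics/s3c.png

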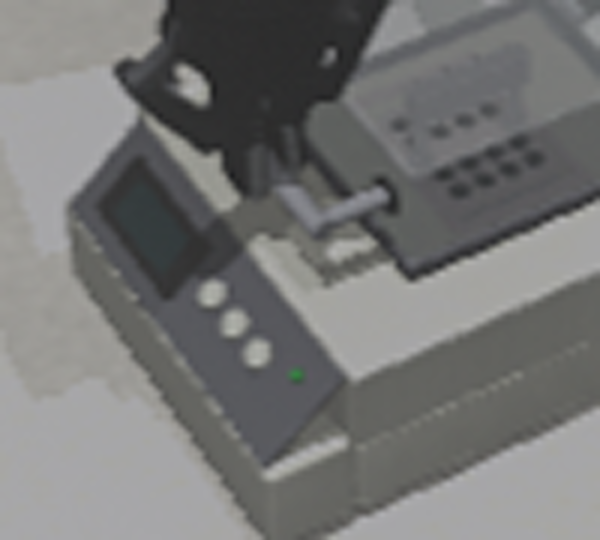

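```bash
cat > arc.py <<'E'
import sys,numpy as np
from cell import robot
from h import R
o=robot.get_obs();p=o["tool_pos"];M=R.from_euler("xyz",o["tool_rot"]).as_matrix()
HY=-.0674+.188; HZ=.1968-.036
y,z=p[1]-HY,p[2]-HZ
th=np.arctan2(z,-y)-np.arctan2(36,188)
print("theta",th,"rad err mm",1e3*(np.hypot(y,z)-np.hypot(.188,.036)),p.round(4),o["tool_rot"].round(3),o["force"].round(1),o["moment"].round(2),o["finger_gap"].round(4))
P=lambda t:np.array([.5122-.014*(HY-(.188*np.cos(t)-.036*np.sin(t))+.0674),HY-(.188*np.cos(t)-.036*np.sin(t)),HZ+.188*np.sin(t)+.036*np.cos(t)])
st=float(sys.argv[1]);cur=p
for i in range(1,6):
    n=P(th+st*i);print((M.T@(n-cur)*100).round(2),end=" ");cur=n
E
python3 arc.py 0.07
```

```text
Traceback (most recent call last):
  File "arc.py", line 8, in <module>
    print("theta",th,"rad err mm",1e3*(np.hypot(y,z)-np.hypot(.188,.036)),p.round(4),o["tool_rot"].round(3),o["force"].round(1),o["moment"].round(2),o["finger_gap"].round(4))
                                                                                                                                                     ^^^^^^^^^^^^^^^^^^^^^
AttributeError: 'float' object has no attribute 'round'
```

```bash
sed -i 's/o\["finger_gap"\].round(4)/round(o["finger_gap"],4)/' arc.py; python3 arc.py 0.07
```

```text
theta 0.002276002829586482 rad err mm 0.07749597351075499 [ 0.5122 -0.0674  0.1972] [-1.563  0.015 -1.55 ] [ 4.5  4.3 -3.4] [ 0.62 -0.58 -0.18] 0.0093
[-0.33 -1.3   0.02] [-0.41 -1.28  0.01] [-0.5  -1.24  0.01] [-0.58 -1.21  0.01] [-0.67 -1.16  0.01]
```

```bash
python3 -m handwheel '[[[-0.33,-1.3,0],0,255],[[-0.41,-1.3,0],0,255],[[-0.5,-1.25,0],0,255]]'; python3 arc.py 0.07
```

```text
time: 2.97
tool_pos: [0.5119, -0.0568, 0.234]
tool_rot: [-1.561, 0.017, -1.55]
force: [5.5, 4.6, -5.2]
finger_gap: 0.0098
theta 0.20232510343677004 rad err mm 0.5330580059114687 [ 0.5119 -0.0568  0.234 ] [-1.561  0.017 -1.55 ] [ 5.5  4.6 -5.2] [ 0.55 -0.98 -0.16] 0.0098
[-0.62 -1.19  0.04] [-0.66 -1.17  0.02] [-0.74 -1.12  0.02] [-0.81 -1.06  0.02] [-0.89 -1.    0.02]
```

Tracking well; continue.

```bash
python3 -m handwheel '[[[-0.6,-1.19,0.03],0,255],[[-0.66,-1.17,0.02],0,255],[[-0.74,-1.12,0.02],0,255],[[-0.81,-1.06,0.02],0,255],[[-0.89,-1.0,0.02],0,255]]'; python3 arc.py 0.07
```

```text
time: 3.38
tool_pos: [0.5114, -0.0212, 0.2924]
tool_rot: [-1.56, 0.017, -1.549]
force: [5.2, -0.2, -3.1]
finger_gap: 0.0098
theta 0.5588801042564595 rad err mm 2.0587423244684544 [ 0.5114 -0.0212  0.2924] [-1.56   0.017 -1.549] [ 5.2 -0.2 -3.1] [-0.14 -0.77 -0.1 ] 0.0098
[-1.11 -0.79  0.03] [-1.02 -0.86  0.02] [-1.08 -0.79  0.02] [-1.13 -0.71  0.02] [-1.18 -0.63  0.02]
```

```bash
python3 - <<'E'
from cell import robot
import cv2
f=robot.grab_frame("scene");cv2.imwrite("pics/s4.png",f["image"][:,:,::-1])
a=cv2.imread("pics/s4.png")[105:255,210:350];cv2.imwrite("pics/s4c.png",cv2.resize(a,None,fx=4,fy=4,interpolation=cv2.INTER_CUBIC))
E
```

```text
(no output)
```

View pics/s4c.png

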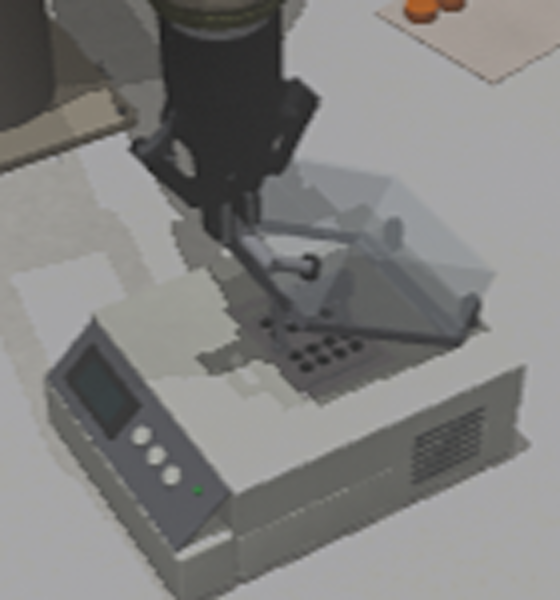

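```bash
python3 -m handwheel '[[[-1.05,-0.82,0.03],0,255],[[-1.02,-0.84,0.02],0,255],[[-1.08,-0.77,0.02],0,255],[[-1.13,-0.7,0.02],0,255],[[-1.18,-0.62,0.02],0,255]]'; python3 arc.py 0.06
```

```text
time: 3.85
tool_pos: [0.5107, 0.0338, 0.3361]
tool_rot: [-1.558, 0.012, -1.551]
force: [1.7, -0.5, -2.7]
finger_gap: 0.0095
theta 0.9220374894400847 rad err mm 4.221749540247427 [0.5107 0.0338 0.3361] [-1.558  0.012 -1.551] [ 1.7 -0.5 -2.7] [-0.16 -0.24 -0.06] 0.0095
[-1.23 -0.09  0.01] [-1.08 -0.4   0.01] [-1.1  -0.34  0.01] [-1.12 -0.27  0.01] [-1.13 -0.2   0.01]
```

```bash
python3 -m handwheel '[[[-1.15,-0.2,0.01],0,255],[[-1.1,-0.3,0.01],0,255],[[-1.1,-0.32,0.01],0,255]]'; python3 arc.py 0.05; python3 - <<'E'
from cell import robot
import cv2
f=robot.grab_frame("scene");cv2.imwrite("pics/s5.png",f["image"][:,:,::-1])
a=cv2.imread("pics/s5.png")[85:255,220:360];cv2.imwrite("pics/s5c.png",cv2.resize(a,None,fx=3.5,fy=3.5,interpolation=cv2.INTER_CUBIC))
E
```

```text
time: 4.1
tool_pos: [0.5101, 0.0684, 0.3507]
tool_rot: [-1.555, 0.006, -1.553]
force: [4.5, 0.1, -8.8]
finger_gap: 0.0096
theta 1.1132433102244044 rad err mm 5.501045676181482 [0.5101 0.0684 0.3507] [-1.555  0.006 -1.553] [ 4.5  0.1 -8.8] [-0.18 -0.75  0.04] 0.0096
[-1.07  0.31  0.02] [-0.94 -0.18  0.01] [-0.95 -0.13  0.01] [-0.95 -0.08  0.01] [-0.96 -0.04  0.  ]
```

View pics/s5c.png

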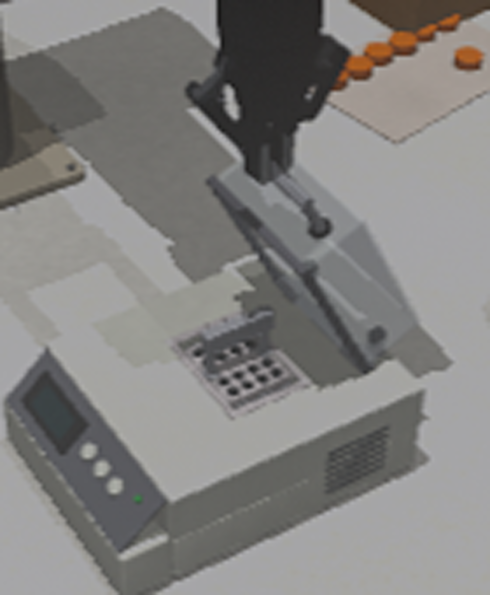

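```bash
python3 -m handwheel '[[[-1.0,0.3,0.01],0,255],[[-0.95,0.0,0.01],0,255],[[-0.95,-0.05,0.01],0,255]]'; python3 arc.py 0.04
```

```text
time: 4.4
tool_pos: [0.5094, 0.0998, 0.3561]
tool_rot: [-1.55, 0.004, -1.551]
force: [3.7, -2.3, -4.4]
finger_gap: 0.0092
theta 1.2756983002378504 rad err mm 4.9896268044705145 [0.5094 0.0998 0.3561] [-1.55   0.004 -1.551] [ 3.7 -2.3 -4.4] [-0.85 -0.52 -0.09] 0.0092
[-0.81  0.43  0.04] [-0.76 -0.03  0.01] [-0.77 -0.    0.  ] [-0.77  0.03  0.  ] [-0.76  0.06  0.  ]
```

```bash
python3 -m handwheel '[[[-0.8,0.2,0.02],0,255],[[-0.8,0.1,0.01],0,255],[[-0.8,0.1,0],0,255],[[-0.8,0.1,0],0,255],[[-0.8,0.1,0],0,255]]'; python3 arc.py 0.04
```

```text
time: 4.82
tool_pos: [0.5087, 0.1441, 0.3572]
tool_rot: [-1.544, 0.004, -1.55]
force: [0.8, -1.8, -0.1]
finger_gap: 0.0097
theta 1.5006334630549019 rad err mm 6.431821774958796 [0.5087 0.1441 0.3572] [-1.544  0.004 -1.55 ] [ 0.8 -1.8 -0.1] [-0.74 -0.09 -0.12] 0.0097
[-0.68  0.75  0.04] [-0.75  0.14  0.  ] [-0.75  0.17  0.  ] [-0.74  0.2  -0.  ] [-0.73  0.23 -0.  ]
```

```bash
python3 -m handwheel '[[[-0.6,0.25,0.02],0,255],[[-0.6,0.25,0],0,255],[[-0.6,0.25,0],0,255],[[-0.6,0.25,0],0,255],[[-0.6,0.25,0],0,255]]'; python3 arc.py 0.04
```

```text
time: 5.23
tool_pos: [0.5081, 0.1806, 0.348]
tool_rot: [-1.541, 0.01, -1.546]
force: [-0.1, -0.0, 5.8]
finger_gap: 0.0093
theta 1.6916257408073252 rad err mm 5.158862288954818 [0.5081 0.1806 0.348 ] [-1.541  0.01  -1.546] [-0.1 -0.   5.8] [-0.62  0.11 -0.26] 0.0093
[-0.56  0.75  0.05] [-0.71  0.28 -0.  ] [-0.7   0.31 -0.  ] [-0.69  0.34 -0.  ] [-0.67  0.37 -0.  ]
```

```bash
python3 -m handwheel '[[[-0.5,0.25,0.02],0,255],[[-0.5,0.25,0],0,255],[[-0.4,0.2,0],0,255]]'; python3 arc.py 0.04; python3 - <<'E'
from cell import robot
import cv2
f=robot.grab_frame("scene");cv2.imwrite("pics/s6.png",f["image"][:,:,::-1])
a=cv2.imread("pics/s6.png")[85:255,220:360];cv2.imwrite("pics/s6c.png",cv2.resize(a,None,fx=3.5,fy=3.5,interpolation=cv2.INTER_CUBIC))
E
```

```text
time: 5.48
tool_pos: [0.5082, 0.1911, 0.3441]
tool_rot: [-1.54, -0.003, -1.549]
force: [-13.0, -36.4, 28.7]
finger_gap: 0.0092
theta 1.748866356481103 rad err mm 4.957149419929308 [0.5082 0.1911 0.3441] [-1.54  -0.003 -1.549] [-13.  -36.4  28.7] [-6.04  2.13 -0.26] 0.0092
[-0.53  0.75  0.01] [-0.7   0.32 -0.  ] [-0.68  0.34 -0.01] [-0.67  0.37 -0.01] [-0.65  0.4  -0.01]
```

View pics/s6c.png

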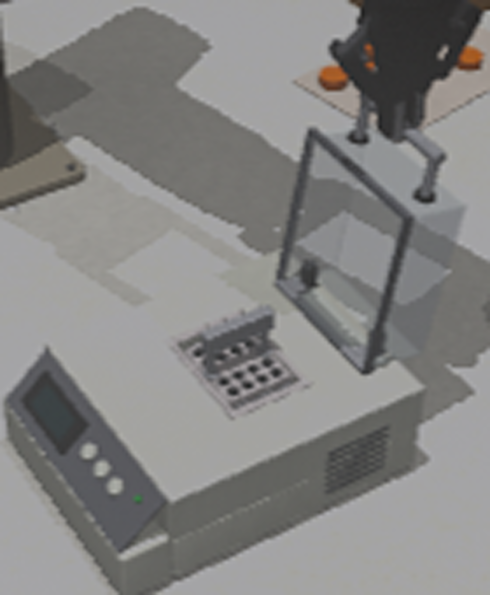

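```bash
python3 -m handwheel '[[[0,0,0],0,255],[[0.0,0,0],0,200],[[0,-0.05,0],0,150],[[0,-0.05,0],0,130]]'; python3 arc.py 0.04
```

```text
time: 5.87
tool_pos: [0.5075, 0.1905, 0.3433]
tool_rot: [-1.544, -0.006, -1.551]
force: [-0.2, 0.3, -0.4]
finger_gap: 0.0411
theta 1.7475614716393073 rad err mm 4.039494133770999 [0.5075 0.1905 0.3433] [-1.544 -0.006 -1.551] [-0.2  0.3 -0.4] [ 0.05  0.01 -0.03] 0.0411
[-0.57  0.67  0.1 ] [-0.7   0.31 -0.  ] [-0.69  0.34 -0.01] [-0.67  0.37 -0.01] [-0.66  0.39 -0.01]
```

Released; go straight up.

```bash
python3 -m handwheel '[[[0,-3,0],0,130],[[0,-3,0],0,130],[[0,-2,0],0,60]]'; python3 - <<'E'
from cell import robot
import cv2
for n in("scene","top"):
    f=robot.grab_frame(n);cv2.imwrite(f"pics/{n}7.png",f["image"][:,:,::-1])
a=cv2.imread("pics/scene7.png")[85:255,220:360];cv2.imwrite("pics/s7c.png",cv2.resize(a,None,fx=3.5,fy=3.5,interpolation=cv2.INTER_CUBIC))
E
```

```text
time: 6.12
tool_pos: [0.5027, 0.1917, 0.4153]
tool_rot: [-1.561, -0.008, -1.549]
force: [0.0, 0.1, 0.4]
finger_gap: 0.0526
```

View pics/s7c.png

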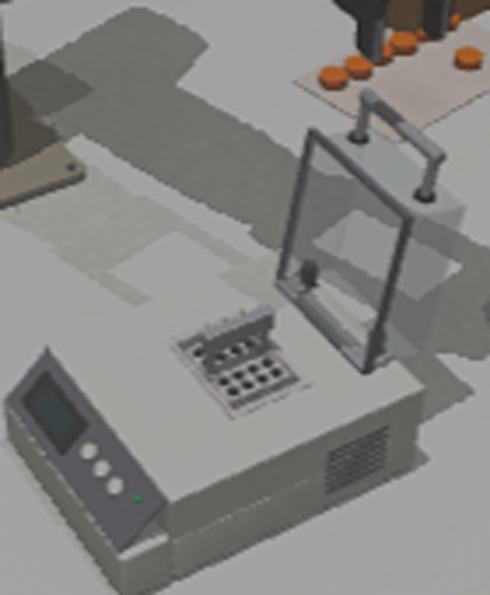

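View pics/top7.png

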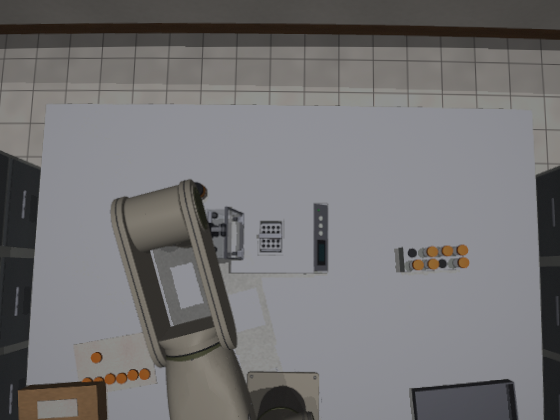

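```bash
python3 - <<'E'
import cv2,numpy as np
a=cv2.imread("pics/top7.png")[212:262,245:295];a=cv2.resize(a,None,fx=8,fy=8,interpolation=cv2.INTER_CUBIC)
b=cv2.imread("pics/scene7.png")[165:215,260:310];b=cv2.resize(b,None,fx=8,fy=8,interpolation=cv2.INTER_CUBIC)
cv2.imwrite("pics/b7.png",np.hstack([a,b]))
E
```

```text
(no output)
```

View pics/b7.png

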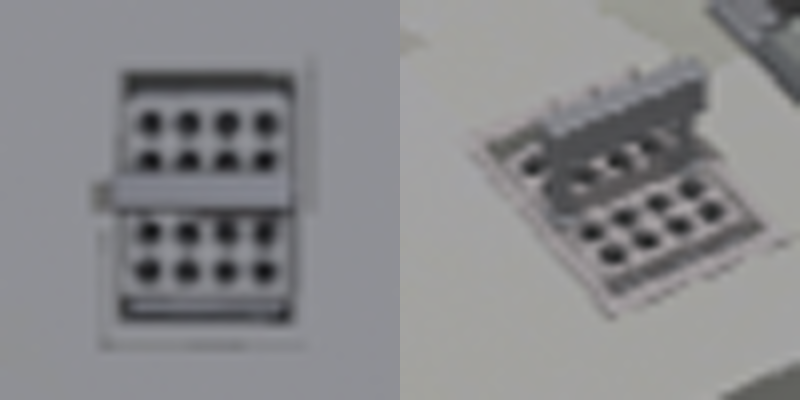

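```bash
python3 - <<'E'
from h import *
t=lambda l:(np.array(l)+.5)/8-.5+[245,212]
s=lambda l:(np.array(l)+.5)/8-.5+[260,165]
print(ray("top",t([[112,191],[295,192],[203.5,191.5]]),.146)); print(ray("top",t([[207.5,196]]),.1))
print(ray("scene",s([[150,128],[300,76]]),.146))
# scene well corners (outer white border)
print(ray("scene",s([[70,140],[210,315],[365,225]]),.1))
from cell import robot;o=robot.get_obs();print(o["tool_pos"],o["tool_rot"])
E
```

```text
[[0.51229073 0.07405805 0.146     ]
 [0.51302087 0.00955934 0.146     ]
 [0.51265751 0.04179639 0.146     ]]
[[0.51421829 0.04239252 0.1       ]]
[[0.51390888 0.01001568 0.146     ]
 [0.51765652 0.06959431 0.146     ]]
[[0.46080602 0.00680977 0.1       ]
 [0.56456994 0.00415054 0.1       ]
 [0.55422303 0.07533963 0.1       ]]
[0.50372489 0.1920062  0.41810573] [-1.55505217 -0.0061596  -1.54907877]
```

```bash
python3 -m handwheel '[[[3.75,0,0.2],0,0],[[3.75,0,0.2],0,0],[[3.75,0,0.2],0,0],[[3.5,0,0.2],0.008,0],[[0.5,0,0],0,0]]'; python3 - <<'E'
from cell import robot
o=robot.get_obs();print(o["tool_pos"],o["tool_rot"],o["joints"])
E
```

```text
time: 6.63
tool_pos: [0.515, 0.04, 0.4128]
tool_rot: [-1.56, -0.003, -1.546]
force: [0.1, 0.8, -0.0]
finger_gap: 0.0853
[0.51502395 0.03998605 0.41277787] [-1.56045232 -0.00259201 -1.54561933] [-0.02059111 -0.12331546  1.54631637 -0.00213602  1.70813965  1.52471131]
```

```bash
python3 -m handwheel '[[[-0.05,3.7,-0.05],0.005,0],[[-0.05,3.7,-0.05],0.005,0],[[0,3.7,-0.05],0,0],[[0,3.0,0],0,0],[[0,2.0,0],0,0]]'; python3 - <<'E'
from cell import robot
o=robot.get_obs();print(o["tool_pos"],o["tool_rot"],o["joints"])
E
```

```text
time: 7.05
tool_pos: [0.517, 0.0391, 0.247]
tool_rot: [-1.552, 0.0, -1.562]
force: [0.2, -0.1, -0.5]
finger_gap: 0.0854
[0.51697113 0.03909513 0.24700381] [-1.55242575e+00  3.62353255e-05 -1.56219107e+00] [-2.37954484e-02 -7.18797280e-02  1.79915969e+00  6.41066109e-04
  1.39595296e+00  1.53829023e+00]
```

```bash
python3 -m handwheel '[[[-0.15,2.0,-0.25],0,0],[[-0.1,1.5,-0.2],0,0],[[0,1.0,-0.1],0,0]]'; python3 - <<'E'
from cell import robot
o=robot.get_obs();print(o["tool_pos"],o["tool_rot"],o["joints"])
E
```

```text
time: 7.3
tool_pos: [0.5074, 0.0436, 0.191]
tool_rot: [-1.564, 0.002, -1.562]
force: [-0.2, 0.5, -0.6]
finger_gap: 0.0855
[0.50740084 0.04362036 0.19100604] [-1.56424034  0.00233034 -1.56182927] [-0.01638769 -0.036526    1.87109578  0.00258975  1.30052891  1.54476589]
```

```bash
python3 -m handwheel '[[[0.15,0.05,0.5],0,0]]'; python3 - <<'E'
from cell import robot
import cv2,numpy as np
f=robot.grab_frame("scene");cv2.imwrite("pics/s8.png",f["image"][:,:,::-1])
o=robot.get_obs();print(o["tool_pos"],o["tool_rot"],o["force"])
b=cv2.imread("pics/s8.png")[125:225,235:335];cv2.imwrite("pics/s8c.png",cv2.resize(b,None,fx=6,fy=6,interpolation=cv2.INTER_CUBIC))
f=robot.grab_frame("top");cv2.imwrite("pics/t8.png",f["image"][:,:,::-1])
E
```

```text
time: 7.38
tool_pos: [0.5098, 0.0429, 0.1866]
tool_rot: [-1.571, 0.003, -1.561]
force: [0.1, -0.7, -0.2]
finger_gap: 0.0855
[0.51125378 0.0425187  0.187698  ] [-1.56878107  0.00278399 -1.56135858] [-1.33846642  0.18974515  0.46478625]
```

View pics/s8c.png

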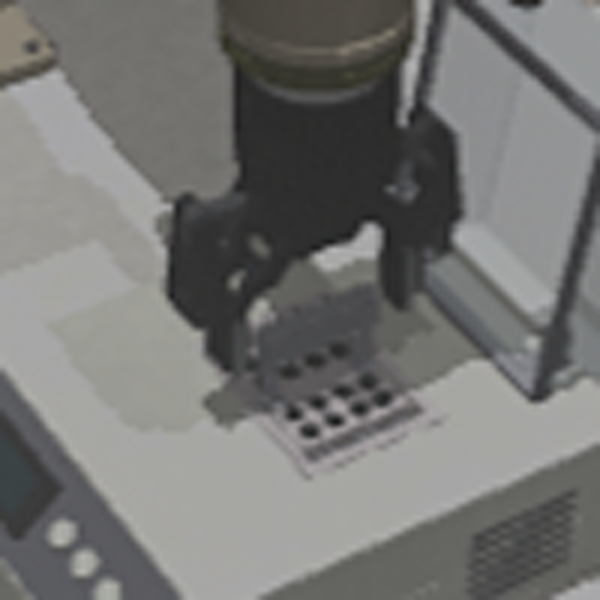

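```bash
python3 -m handwheel '[[[0.05,-0.1,0.2],0,60],[[0,-0.05,0.05],0,80],[[0,0,0],0,255],[[0,0,0],0,255]]'; python3 - <<'E'
from cell import robot
o=robot.get_obs();print(o["tool_pos"],o["tool_rot"],o["force"],o["moment"],o["finger_gap"])
E
```

```text
time: 7.82
tool_pos: [0.5169, 0.0415, 0.1941]
tool_rot: [-1.563, 0.002, -1.562]
force: [0.4, 0.7, -9.9]
finger_gap: 0.0624
[0.51689267 0.04150427 0.19406823] [-1.56267696  0.00186372 -1.56184114] [ 0.35185315  0.73870635 -9.88657774] [ 0.14343584 -0.12162882 -0.07288375] 0.062367180441452175
```

```bash
python3 -m handwheel '[[[0,0,-0.3],0,255],[[0,0,-0.3],0,255]]'; python3 - <<'E'
from cell import robot
o=robot.get_obs();print(o["tool_pos"],o["tool_rot"],o["force"],o["moment"],o["finger_gap"])
E
```

```text
time: 7.98
tool_pos: [0.5129, 0.0414, 0.1948]
tool_rot: [-1.557, 0.002, -1.562]
force: [12.5, 0.3, -8.9]
finger_gap: 0.0625
[0.51294595 0.04142547 0.194781  ] [-1.55670062  0.00223145 -1.56222403] [12.49556733  0.34931258 -8.90030317] [ 0.01472105 -2.21441608 -0.03161374] 0.06251781574162729
```

```bash
python3 -m handwheel '[[[0,0,-0.4],0,255],[[0,0,-0.4],0,255]]'; python3 - <<'E'
from cell import robot
o=robot.get_obs();print(o["tool_pos"],o["tool_rot"],o["force"],o["moment"],o["finger_gap"])
E
```

```text
time: 8.15
tool_pos: [0.509, 0.0413, 0.1965]
tool_rot: [-1.544, 0.002, -1.562]
force: [13.0, -0.4, -12.8]
finger_gap: 0.0623
[0.50900718 0.04132056 0.19652291] [-1.54357038  0.00246156 -1.5624903 ] [ 12.96419131  -0.43313777 -12.84237075] [-0.02919066 -2.59818724  0.11903272] 0.06234614381461728
```

```bash
python3 -m handwheel '[[[0,0,-0.5],0,255],[[0,0,-0.5],0,255],[[0,0,-0.5],0,255]]'; python3 - <<'E'
from cell import robot
import cv2,numpy as np
o=robot.get_obs();print(o["tool_pos"],o["tool_rot"],o["force"],o["moment"],o["finger_gap"])
f=robot.grab_frame("scene");cv2.imwrite("pics/s9.png",f["image"][:,:,::-1])
b=cv2.imread("pics/s9.png")[125:225,235:335];cv2.imwrite("pics/s9c.png",cv2.resize(b,None,fx=6,fy=6,interpolation=cv2.INTER_CUBIC))
E
```

```text
time: 8.4
tool_pos: [0.5006, 0.0412, 0.1994]
tool_rot: [-1.521, 0.003, -1.563]
force: [13.6, 0.6, -12.2]
finger_gap: 0.0624
[0.50061044 0.04118412 0.19937108] [-1.5214027   0.00272008 -1.56254402] [ 13.5718525    0.58898639 -12.23403554] [-0.18908715 -2.62595394  0.36539147] 0.062440404656530175
```

View pics/s9c.png

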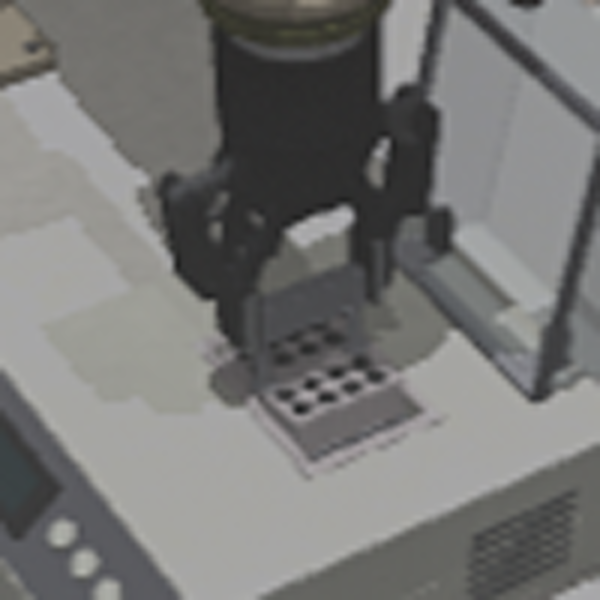

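```bash
cat > tilt.py <<'E'
import sys
from h import *
A=np.array([[612,255],[647,240],[680,226],[712,211],[592,232],[626,217],[658,203],[692,190],[582,182],[620,160],[650,146]],float)-[400,0]
A=(A+.5)/8-.5+[260,165]
def refine(fn,pts,it=6):
    g=cv2.cvtColor(cv2.imread(fn),cv2.COLOR_BGR2GRAY).astype(float)
    K=8;G=cv2.resize(g,None,fx=K,fy=K,interpolation=cv2.INTER_CUBIC)
    out=[]
    for p in pts:
        q=(np.array(p)+.5)*K-.5
        for _ in range(it):
            r=11;x0,y0=int(round(q[0])),int(round(q[1]))
            w=G[y0-r:y0+r+1,x0-r:x0+r+1];yy,xx=np.mgrid[-r:r+1,-r:r+1]
            wt=np.clip(np.percentile(w,60)-w,0,None)*((xx**2+yy**2)<=r*r)
            q=np.array([x0+(wt*xx).sum()/wt.sum(),y0+(wt*yy).sum()/wt.sum()])
        out.append((q+.5)/K-.5)
    return np.array(out)
def tilt(fn,pts8,idx):
    a=refine("pics/scene7.png",A);P0=ray("scene",a,.1)
    c=np.array([.5135,.0425,.1]);B=P0-c
    b=refine(fn,pts8)
    print("moved px",(b-pts8).round(2).tolist())
    def res(q):
        X=R.from_rotvec([0,q[2],0]).apply(B[idx])+c+[q[0],0,q[1]]
        return (proj("scene",X)-b).ravel()
    s=least_squares(res,[0,0,0])
    cov=np.linalg.inv(s.jac.T@s.jac)*2*s.cost/max(1,len(b)*2-3)
    print("dX mm,dZ mm,tilt deg(+ = to world +X)",(s.x*[1e3,1e3,57.3]).round(2),"sd",(np.sqrt(np.diag(cov))*[1e3,1e3,57.3]).round(2)); return s.x
E
cat > t9.py <<'E'
from tilt import *
p=(np.array([[302,408],[327,396],[352,385],[376,376],[286,395],[312,384],[338,372],[362,362],[281,355],[307,345],[333,335]])+.5)/6-.5+[235,125]
tilt("pics/s9.png",p,list(range(11)));tilt("pics/s9.png",p[:8],list(range(8)))
E
python3 t9.py
```

```text
moved px [[-0.26, 0.03], [-0.14, 0.19], [-0.12, 0.34], [-0.29, -0.07], [-0.16, -0.1], [-0.24, -0.05], [-0.33, 0.01], [-0.31, 0.05], [0.16, 0.6], [0.09, 0.6], [-0.16, 0.5]]
dX mm,dZ mm,tilt deg(+ = to world +X) [-6.78  5.23 -9.58] sd [0.24 0.27 0.53]
moved px [[-0.26, 0.03], [-0.14, 0.19], [-0.12, 0.34], [-0.29, -0.07], [-0.16, -0.1], [-0.24, -0.05], [-0.33, 0.01], [-0.31, 0.05]]
dX mm,dZ mm,tilt deg(+ = to world +X) [-7.31  5.4  -7.94] sd [0.18 0.36 0.97]
```

```bash
python3 -m handwheel '[[[0,0,0.6],0,255],[[0,0,0.6],0,255],[[0,0,0.6],0,255]]';python3 -m handwheel '[[[0,0,0.6],0,255],[[0,0,0.6],0,255],[[0,0,0.5],0,255]]'
```

```text
time: 8.7
tool_pos: [0.5138, 0.0414, 0.2002]
tool_rot: [-1.533, 0.002, -1.562]
force: [-16.2, 0.8, 6.3]
finger_gap: 0.0624
time: 8.95
tool_pos: [0.5232, 0.0417, 0.1993]
tool_rot: [-1.558, 0.002, -1.561]
force: [-20.3, -1.4, 10.6]
finger_gap: 0.0624
```

```bash
python3 -m handwheel '[[[0,-0.1,0.6],0,255],[[0,-0.1,0.6],0,255],[[0,-0.1,0.5],0,255]]'; python3 - <<'E'
from cell import robot
import cv2,numpy as np
f=robot.grab_frame("scene");cv2.imwrite("pics/s10.png",f["image"][:,:,::-1])
b=cv2.imread("pics/s10.png")[125:225,235:335];cv2.imwrite("pics/s10c.png",cv2.resize(b,None,fx=6,fy=6,interpolation=cv2.INTER_CUBIC))
E
```

```text
time: 9.2
tool_pos: [0.5318, 0.0417, 0.2007]
tool_rot: [-1.586, 0.001, -1.56]
force: [-19.9, -2.0, 7.8]
finger_gap: 0.0622
```

View pics/s10c.png

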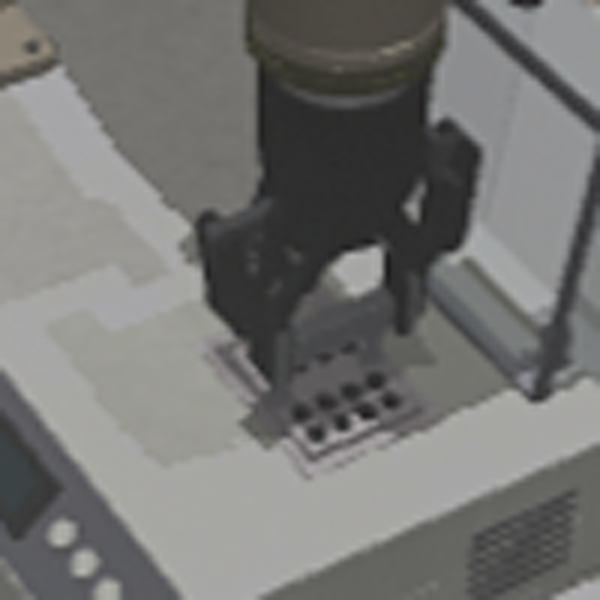

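```bash
python3 - <<'E'
from tilt import *
p=(np.array([[317,434],[343,422],[367,411],[391,400],[301,413],[325,402],[350,391],[375,381]])+.5)/6-.5+[235,125]
tilt("pics/s10.png",p,list(range(8)))
E
```

```text
moved px [[-0.13, -0.14], [-0.34, 0.02], [-0.16, 0.21], [-0.16, 0.23], [-0.1, 0.08], [0.07, 0.06], [0.01, 0.07], [-0.06, 0.04]]
dX mm,dZ mm,tilt deg(+ = to world +X) [6.43 7.35 8.59] sd [0.13 0.32 0.89]
```

```bash
python3 -m handwheel '[[[0,-0.05,-0.6],0,255],[[0,-0.05,-0.6],0,255],[[0,-0.05,-0.6],0,255],[[0,-0.05,-0.6],0,255],[[0,-0.05,-0.6],0,255]]';python3 -m handwheel '[[[0,-0.05,-0.6],0,255],[[0,-0.05,-0.6],0,255],[[0,-0.05,-0.5],0,255]]'
```

```text
time: 9.67
tool_pos: [0.5109, 0.0413, 0.2085]
tool_rot: [-1.561, 0.001, -1.561]
force: [10.0, -2.1, -11.7]
finger_gap: 0.0622
time: 9.92
tool_pos: [0.4996, 0.0411, 0.2121]
tool_rot: [-1.541, 0.002, -1.562]
force: [11.3, -1.1, -15.9]
finger_gap: 0.0627
```

```bash
python3 - <<'E'
from cell import robot
import cv2,numpy as np
f=robot.grab_frame("scene");cv2.imwrite("pics/s11.png",f["image"][:,:,::-1])
b=cv2.imread("pics/s11.png")[125:225,235:335];cv2.imwrite("pics/s11c.png",cv2.resize(b,None,fx=6,fy=6,interpolation=cv2.INTER_CUBIC))
E
```

```text
(no output)
```

View pics/s11c.png

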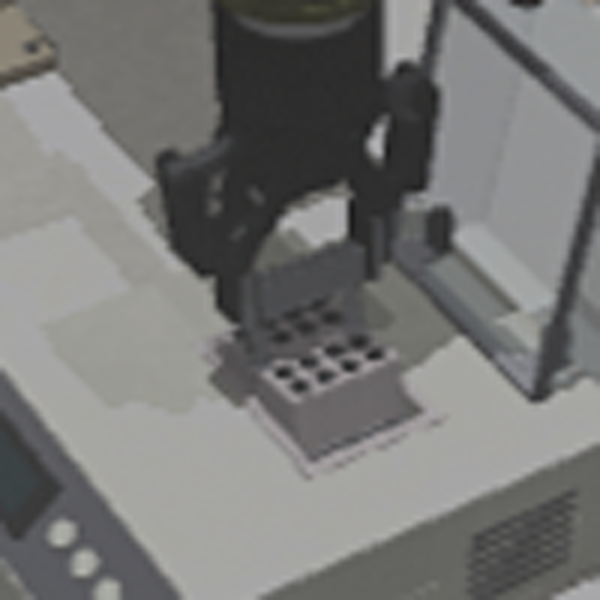

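```bash
python3 - <<'E'
from tilt import *
p=(np.array([[299,387],[324,375],[350,364],[374,354],[285,372],[308,362],[333,351],[358,341],[277,333],[304,323],[331,314]])+.5)/6-.5+[235,125]
tilt("pics/s11.png",p,list(range(11)));tilt("pics/s11.png",p[:8],list(range(8)))
E
```

```text
moved px [[0.04, -0.17], [0.01, 0.15], [-0.17, 0.29], [0.02, 0.0], [-0.3, 0.07], [-0.08, -0.08], [0.11, -0.15], [0.05, 0.09], [0.7, 0.65], [0.17, 0.68], [-0.06, 0.54]]
dX mm,dZ mm,tilt deg(+ = to world +X) [-8.63 17.83 -9.62] sd [0.29 0.32 0.65]
moved px [[0.04, -0.17], [0.01, 0.15], [-0.17, 0.29], [0.02, 0.0], [-0.3, 0.07], [-0.08, -0.08], [0.11, -0.15], [0.05, 0.09]]
dX mm,dZ mm,tilt deg(+ = to world +X) [-9.28 18.14 -7.36] sd [0.18 0.36 0.95]
```

```bash
python3 -m handwheel '[[[0,0.05,0.6],0,255],[[0,0.05,0.6],0,255],[[0,0.05,0.6],0,255],[[0,0.05,0.6],0,255],[[0,0.05,0.6],0,255]]';python3 -m handwheel '[[[0,0.05,0.6],0,255],[[0,0,0.5],0,255]]'; python3 - <<'E'
from cell import robot
import cv2,numpy as np
f=robot.grab_frame("scene");cv2.imwrite("pics/s12.png",f["image"][:,:,::-1])
b=cv2.imread("pics/s12.png")[125:225,235:335];cv2.imwrite("pics/s12c.png",cv2.resize(b,None,fx=6,fy=6,interpolation=cv2.INTER_CUBIC))
E
```

```text
time: 10.38
tool_pos: [0.5223, 0.0416, 0.2101]
tool_rot: [-1.564, 0.001, -1.561]
force: [-18.6, 1.4, 9.5]
finger_gap: 0.0623
time: 10.55
tool_pos: [0.5293, 0.0418, 0.2092]
tool_rot: [-1.579, 0.001, -1.561]
force: [-13.7, -3.1, 3.0]
finger_gap: 0.0619
```

View pics/s12c.png

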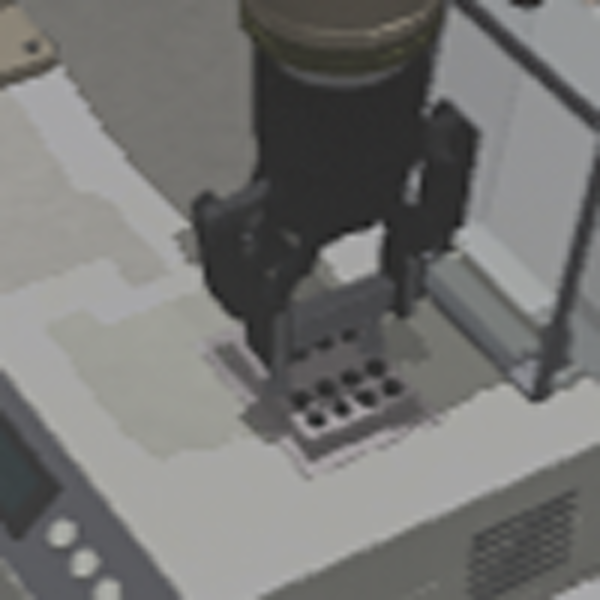

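```bash
python3 - <<'E'
from tilt import *
p=(np.array([[317,420],[342,408],[367,397],[392,386],[301,400],[326,389],[350,378],[375,368]])+.5)/6-.5+[235,125]
tilt("pics/s12.png",p,list(range(8)))
E
```

```text
moved px [[-0.15, -0.05], [-0.2, -0.03], [-0.21, 0.15], [-0.18, 0.34], [-0.11, 0.03], [-0.16, -0.02], [-0.03, 0.03], [-0.02, -0.04]]
dX mm,dZ mm,tilt deg(+ = to world +X) [ 6.11 15.56  6.96] sd [0.15 0.36 1.01]
```

```bash
python3 -m handwheel '[[[0,0,-0.6],0,255],[[0,0,-0.6],0,255],[[0,0,-0.6],0,255],[[0,0,-0.4],0,255]]'; python3 - <<'E'
from cell import robot
import cv2,numpy as np
f=robot.grab_frame("scene");cv2.imwrite("pics/s13.png",f["image"][:,:,::-1])
b=cv2.imread("pics/s13.png")[125:225,235:335];cv2.imwrite("pics/s13c.png",cv2.resize(b,None,fx=6,fy=6,interpolation=cv2.INTER_CUBIC))
E
```

```text
time: 10.93
tool_pos: [0.515, 0.0415, 0.2131]
tool_rot: [-1.56, 0.002, -1.561]
force: [10.1, 0.0, -14.7]
finger_gap: 0.0622
```

View pics/s13c.png

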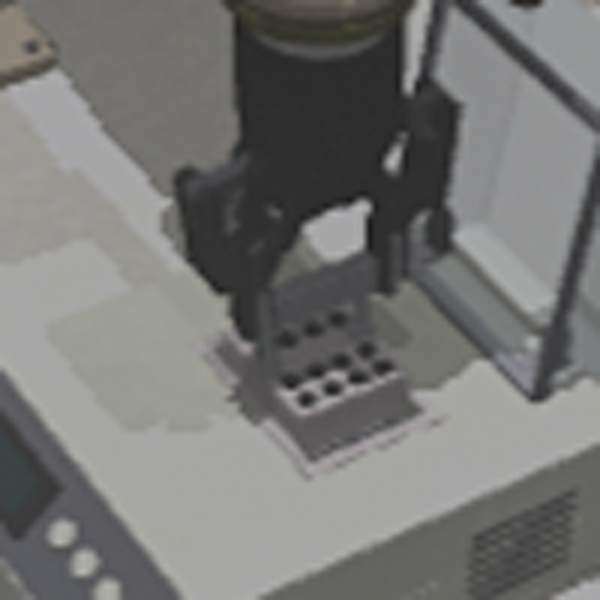

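```bash
python3 - <<'E'
from tilt import *
p=(np.array([[307,401],[332,389],[358,378],[382,368],[290,382],[316,371],[341,361],[366,351],[286,339],[312,328],[338,318]])+.5)/6-.5+[235,125]
tilt("pics/s13.png",p,list(range(11)));tilt("pics/s13.png",p[:8],list(range(8)))
E
```

```text
moved px [[-0.16, -0.3], [-0.01, -0.03], [-0.18, -0.08], [0.07, -0.19], [0.06, -0.1], [-0.07, 0.02], [-0.07, -0.01], [-0.05, -0.19], [0.05, 0.1], [0.06, 0.23], [-0.21, 0.18]]
dX mm,dZ mm,tilt deg(+ = to world +X) [-2.15 18.87 -0.82] sd [0.21 0.23 0.52]
moved px [[-0.16, -0.3], [-0.01, -0.03], [-0.18, -0.08], [0.07, -0.19], [0.06, -0.1], [-0.07, 0.02], [-0.07, -0.01], [-0.05, -0.19]]
dX mm,dZ mm,tilt deg(+ = to world +X) [-2.52 19.09  0.64] sd [0.16 0.36 0.97]
```

```bash
python3 -m handwheel '[[[0,-0.8,0.1],0,255],[[0,-0.8,0],0,255],[[0,-0.8,0],0,255]]'; python3 -m handwheel '[[[0,-0.8,0],0,255],[[0,-0.8,0],0,255]]'
```

```text
time: 11.23
tool_pos: [0.5131, 0.0415, 0.2312]
tool_rot: [-1.565, 0.002, -1.561]
force: [0.4, 0.0, -4.9]
finger_gap: 0.0622
time: 11.4
tool_pos: [0.5125, 0.0416, 0.2482]
tool_rot: [-1.567, 0.002, -1.561]
force: [-1.0, 0.2, -5.1]
finger_gap: 0.0627
```

```bash
python3 -m handwheel '[[[0,-0.8,0.05],0,255],[[0,-0.5,0],0,255],[[0,-0.1,0],0,255]]'; python3 - <<'E'
from cell import robot
import cv2,numpy as np
for n in("scene","top"):
    f=robot.grab_frame(n);cv2.imwrite(f"pics/{n}14.png",f["image"][:,:,::-1])
o=robot.get_obs();print(o["tool_pos"],o["tool_rot"],o["force"])
b=cv2.imread("pics/scene14.png")[105:225,225:345];cv2.imwrite("pics/s14c.png",cv2.resize(b,None,fx=5,fy=5,interpolation=cv2.INTER_CUBIC))
E
```

```text
time: 11.65
tool_pos: [0.5142, 0.0417, 0.2673]
tool_rot: [-1.562, 0.002, -1.561]
force: [0.5, -0.4, -5.0]
finger_gap: 0.0619
[0.51403141 0.04162659 0.26639819] [-1.56225744  0.00210898 -1.56080045] [ 0.47359596  0.30853194 -5.22527293]
```

View pics/s14c.png

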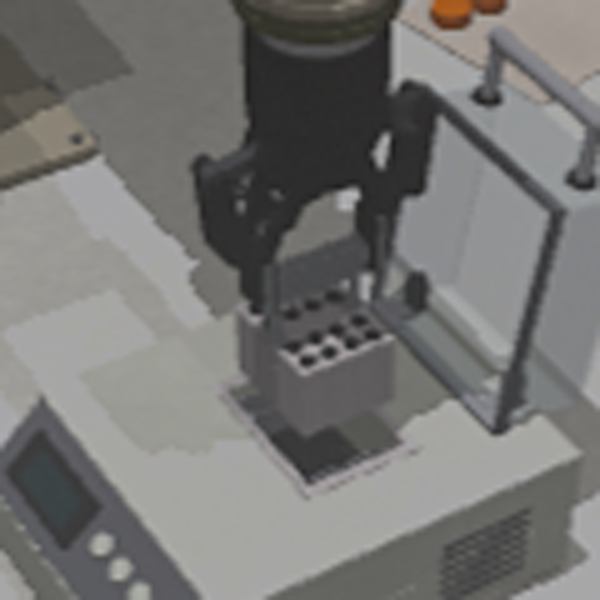

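View pics/top14.png

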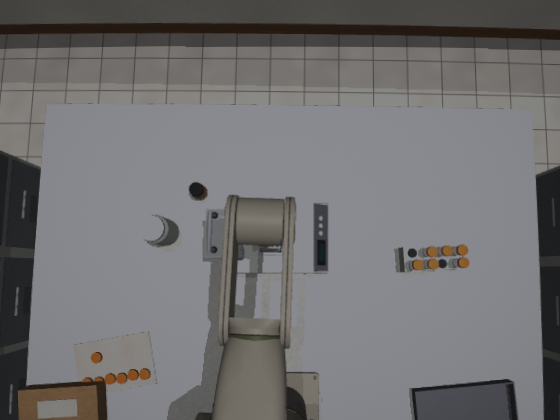

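```bash
python3 - <<'E'
from tilt import *
p=(np.array([[307,361],[329,352],[349,343],[371,334],[294,347],[316,338],[338,330],[360,321],[292,313],[313,304],[334,296]])+.5)/5-.5+[225,105]
tilt("pics/scene14.png",p,list(range(11)));tilt("pics/scene14.png",p[:8],list(range(8)))
E
```

```text
moved px [[-0.06, -0.04], [-0.04, 0.03], [0.32, -0.03], [0.12, 0.13], [-0.14, -0.21], [-0.24, -0.09], [-0.44, -0.03], [-0.31, -0.11], [-0.12, 0.25], [-0.28, 0.24], [-0.23, 0.07]]
dX mm,dZ mm,tilt deg(+ = to world +X) [-0.68 73.13 -3.28] sd [0.28 0.31 0.67]
moved px [[-0.06, -0.04], [-0.04, 0.03], [0.32, -0.03], [0.12, 0.13], [-0.14, -0.21], [-0.24, -0.09], [-0.44, -0.03], [-0.31, -0.11]]
dX mm,dZ mm,tilt deg(+ = to world +X) [-1.19 73.85 -0.13] sd [0.21 0.44 1.2 ]
```

```bash
python3 -m handwheel '[[[0,0,0],0,255],[[0,0,0],0,255]]'; python3 - <<'E'
from cell import robot
import numpy as np
o=robot.get_obs();print(o["tool_pos"],o["force"],np.abs(o["qvel"]).max())
robot.grab_frame("top");o=robot.get_obs();print(o["tool_pos"],o["force"],np.abs(o["qvel"]).max())
robot.sign_off()
E
```

```text
time: 11.92
tool_pos: [0.5137, 0.0417, 0.2658]
tool_rot: [-1.563, 0.002, -1.561]
force: [-1.0, -0.7, -4.8]
finger_gap: 0.0623
[0.51372764 0.04165134 0.26581826] [-0.96623233 -0.66796614 -4.7899567 ] 0.009732544070851064
[0.51359932 0.04166439 0.2655818 ] [-0.05423724  0.4282085  -5.60094589] 0.004363295758062163
the job is handed in; nothing more can be done
```

I carried out the whole sequence and handed it in at 11.9 s, with the block held free over the well and the hood open. `sign_off` reports no verdict, so the results below are my own measurements.

- **Hood:** I opened it by its bar to about 1.75 rad, slowly over the last stretch, and it stayed on its stop after release. The last pictures still show it open.
- **Rocking:** The tool can't be tilted by command, so I gripped the block's bar by its ends and shifted it sideways to make the block pivot. From the hole pattern in the images, in order:

| Direction | Tilt | Lift |
|---|---|---|
| +y | 8–10° | about 5 mm |
| −y | about 9° | about 7 mm |
| +y | 7–10° | about 18 mm |
| −y | about 7° | about 16 mm |

- **Final state:** The arm was nearly still (joint speeds at most 0.01 rad/s). The wrist force was about 5 N, which is the block's weight. The underside was about 28 mm above the deck and the block was within about 2 mm of the well's centre.

**Checks that were off or disagreed:**
- The rocking was larger than the five degrees asked for.
- My two fits of the final tilt disagreed, 0° against 3°. Both are within the 8° limit.
- The force read 78 N for a moment as the gripper came down on the hood bar, and I don't know why. The next reading, 0.05 s later, was under 2 N.
- Pressing the hood onto its stop reached about 36 N sideways.
- The jar, rack and small jar looked unmoved in the last top picture, but I did not measure them.

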